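# Eject the charged lamp battery and lay it in the tray

### The job

The long battery pack for the bike lamp is charged: push its ejector slide on the two-bay charger all the way so that the pack is pushed out, then draw the pack clear of the charger and lay it flat, without dropping it, in the free part of the bamboo tray. Leave the short pack charging, and leave the key, the key cover and everything else where they lie; only the glass jar may be moved if it is in the way: stand it upright somewhere else on the bench, without tipping or dropping it.

Things in the scene. Friction and masses are not known exactly. Their poses are not given: they have to be found in the camera images.
- charger: Fixed dark two-bay battery charger, 196 x 132 x 39 mm. Origin: centre of its underside; x runs lengthwise from the open front (x = -98 mm, the bays' mouths; packs come out towards -x) to the rear; z up. Parallel bays a (centre y = +32 mm) and b (y = -32 mm). The rear 48 mm (x = 50 to 98 mm) is a solid housing with a flat top 39 mm high.
- mouth_a (a point): Middle of the mouth of bay a, 20 mm above the bench. Each bay is 52 mm wide inside and 148 mm deep, floor 8 mm above the bench; rail lips (underside 34, top 39 mm above the bench) overhang 9 mm on each side and leave the middle 34 mm open above, so a pack comes out only through the mouth. A side spring clip holds the pack by friction (about 5 N to slide it).
- mouth_b (a point): The same for bay b.
- ejector_a (a joint): Spring ejector slide of bay a: 0 = home (rear), 0.050 m = pushed fully towards the mouth; it pushes the pack in bay a out by 50 mm. Spring force 3 N at home, 8 N at full travel, plus the pack's friction of about 5 N and damping of 12 N per m/s. Let go, it springs back home and the pack stays where it was pushed to.
- ejector_b (a joint): The same for bay b.
- tab_a (a point): Centre of the rear face (the face to push, looking to the charger's +x) of the thumb tab of ejector a. The tab stands up between the rail lips: 26 mm wide, 10 mm thick, top 61 mm and this point 52 mm above the bench; lips and housing top around it are 39 mm high. It moves towards the charger's -x with the slide.
- tab_b (a point): The same for ejector b.
- long_pack: The long battery pack, black plastic block 130 x 48 x 24 mm, about 0.28 kg, in either of the two bays. Origin: underside centre of its rear end; it extends to x = -130 mm in its own frame (front end, ribbed), z up. At the start its front end lies 4 mm inside the mouth; fully ejected, 46 mm stand out in front of the mouth, 8 mm above the bench.
- long_pack_front (a point): Centre of the long pack's front end face, 12 mm above its underside.
- long_pack_rear (a point): Centre of the long pack's rear end face, 12 mm above its underside.
- short_pack: The short battery pack in the other bay, same look but 95 x 48 x 24 mm. Origin: underside centre of its rear end; it extends to x = -95 mm. It stays charging.
- tray: Fixed bamboo tray, 300 (x) x 190 (y) x 22 mm outside, walls 6 mm thick, floor 6 mm thick; inside 288 x 178 mm. Origin: centre of its underside.
- key_cover: Green hard silicone key cover lying in the tray, 38 (x) x 78 (y) x 12 mm, origin at its underside, centre (y from -41 to +37 mm). It and the key lie in a row across the tray's width (both roughly along the tray's y) and leave room beside that row, towards one or both ends of the tray's x.
- lock_key: Chrome bike lock key lying in the tray, 30 (x) x 74 (y) x 6 mm, origin at its underside, centre (y from -37 to +37 mm).
- jar: Small glass jar with a steel twist cap, upright, body 52 mm and cap 54 mm in diameter, 78 mm high (cap from 58 to 78 mm), about 0.19 kg. Origin: centre of its underside. It stands in front of the charger's mouths.
- flask: Steel drinking flask standing on the bench beside the way out of the charger, 62 mm in diameter, 156 mm high. Origin: centre of its underside. To be left alone.
- u_lock: Bike U-lock lying on the bench, 135 (x) x 176 (y, from -74 to +102 mm) mm, 28 mm high; crossbar at y = -60 mm.
- headlamp: Bike lamp lying on its clamp foot, 100 (x, from -45 to +55 mm) x 42 x 49 mm. Origin under its middle.
- glasses_case: Glasses case, 160 (x) x 62 (y) x 44 mm, origin at the centre of its underside.
- shoehorn: White plastic shoehorn, 180 x 36 x 4 mm, leaning on the front of the grey mail bin at the back. It covers 60 (x) x 36 (y) mm of the bench; origin on the bench below its middle.
Mind the look-alikes: they are no part of the job. What is shaped like the jar but yellow is not meant.

How it is judged:
By the outcome, as a careful person would: the job done as asked, in the order asked, and still so for the second after the job is handed in, with the robot touching nothing.
It also fails if it takes over 64 s, if anything falls off the work surface, if the arm or the gripper's body presses on something with over 40 N, if the wrist force passes 120 N, or if a joint passes its speed limit or range.

### The arm

A 7-joint arm with a two-finger parallel gripper is mounted at the origin on the work surface. World frame = base frame: x ahead of the robot, y to its left, z up, the work surface at z = 0. Lengths are in m, angles in degrees, forces in N, time in s.
With the tool pointing down it reaches from about 0.375 to 0.925 m from the base axis. Payload 3.1 kg.
Tool frame: the origin (TCP) lies at the very end of the fingers, on their centre line; the grasp point (between the pads) lies 19 mm behind it; z points along the fingers, y is the line along which they close (so a half turn about z gives the same grasp; the last joint's range is limited). The gripper opens to 85 mm and grips with 20 to 120 N. Pads are 22 mm wide; open, the fingers measure 114 mm over their backs; the gripper's body (76 mm by 85 mm) begins 54 mm behind the grasp point. The pads swing forward as they close: fully open they stand 13 mm farther back than shut.
Start: joints at [68.251, 21.939, 2.515, 91.553, -1.026, 66.532, -2.859], TCP at [0.181, -0.624, 0.196] pointing down, gripper open.
Joint ranges: [-149.38, 149.38], [-23.57, 123.04], [-84.95, 90], [0, 143.3], [-89.99, 269.99], [3.08, 112.72], [-163.45, 163.45]. Speed limits (degrees/s): [159.86, 159.86, 180, 180, 180, 180, 180].

### API

Orientations are given as a 3x3 rotation matrix whose columns are the frame's x, y, z axes.
In Python, from bench import manip gives the robot as it stands.
- The arm moves only by the shell command python3 -m inch 'ROWS' [OPENING]. ROWS is JSON, one flat list of numbers, 6 for each row, row after row: the shift along the tool's x, y, z normalised to -1 to 1, where 1 is 4 cm, then the turn, a rotation vector about the tool's x, y, z normalised to -1 to 1, where 1 is 8 degrees. A call has 1 to 20 rows; each row shifts and turns the commanded pose from where the row before left it, along the tool's axes as they then stand; what a row does not reach is not made up. A row lasts 1/10 s, in which the tool goes at most 50 mm and 8.59 degrees, less where a joint would pass 70% of its speed; a pose out of reach is approached as far as the arm can. A call with a number of a shift or a turn outside -1 to 1 is refused whole. A call with a gripper value outside its range is refused whole. OPENING is the opening, from 0 (shut) to 1 (fully open), set as the call begins (- or left out, the last holds). The fingers move at their own pace and stop on an object; the grip force is fixed at half the most. Time passes only in rows, so rows that do not move let the fingers close. It gives the time, the measured TCP pose, the force, the opening and the grip force at its end, in the units of the state.
- manip.get_obs(): the state, without advancing time (a new reading comes with each control period).
- manip.get_image(name): name is "side" or "top" or "wrist"; returns a dict with "image" (480x640x3 uint8, red, green, blue), "fx", "fy", "cx", "cy" (pixels), "rvec" (rotation vector, rad) and "tvec" (3), from world to camera coordinates, as OpenCV has them. Camera axes: x right, y down, z forward; pixel columns grow to the right and rows downward; lengths in m; the calibration is good to about 2 mm. The wrist camera is an equidistant fisheye: a pixel r from the principal point sees the ray r / f radians off the axis. A picture is of the moment at which its call begins. There is no depth.
- manip.hand_in(): hands the job in; it is judged then, once.
The state is a dict: "clock": time; "joints": joint angles; "qd": joint speeds; "joint_torque": joint torques, N m; "eef_pos": TCP position; "tcp_rot": TCP orientation; "wrist_force": force on the tool from outside, world axes, zero at the start; "moment": the same for the moment, N m; "opening": finger opening in m; "grip_force": force on a finger pad.
Only numpy, scipy, OpenCV 4.12 (cv2) and the standard library are available. Lean on these libraries where they do the work, as an engineer would, in place of code of your own. Each camera call takes 0.05 s, during which the arm holds its last target. There are 200 camera calls.

## Working session

There is one attempt and no reset: what is moved stays moved. The work goes in short steps, Python scripts to look and compute and a shell command to move; the robot and the scene stay as the last step left them, time stands still between calls to the robot, and variables do not carry over. Pictures are saved under pics/ and viewed, at most 10 in all, crops included, and the job is handed in when it is done.

```bash
mkdir -p pics; cat > h.py <<'E'
import numpy as np, cv2
from bench import manip
def grab(n,f=None):
    d=manip.get_image(n)
    if f: cv2.imwrite('pics/'+f,d["image"][:,:,::-1])
    return d
def cam(d):
    R,_=cv2.Rodrigues(np.array(d["rvec"],float)); t=np.array(d["tvec"],float).ravel()
    return R,t,-R.T@t
def ray(d,u,v,fish=False):
    R,t,c=cam(d); x=(u-d["cx"])/d["fx"]; y=(v-d["cy"])/d["fy"]
    if fish:
        r=np.hypot(x,y); s=np.sin(r)/r if r>1e-9 else 1; k=np.array([x*s,y*s,np.cos(r)])
    else: k=np.array([x,y,1.])
    k=R.T@k; return c,k/np.linalg.norm(k)
def onz(d,u,v,z,fish=False):
    c,k=ray(d,u,v,fish); return c+k*(z-c[2])/k[2]
def tri(a,b):
    (c1,k1),(c2,k2)=a,b
    s=np.linalg.lstsq(np.c_[k1,-k2],c2-c1,rcond=None)[0]
    p,q=c1+s[0]*k1,c2+s[1]*k2
    return (p+q)/2,np.linalg.norm(p-q)
def proj(d,p):
    R,t,c=cam(d); q=R@np.array(p)+t; return d["cx"]+d["fx"]*q[0]/q[2],d["cy"]+d["fy"]*q[1]/q[2]
E
python3 - <<'E'
from h import *
import pickle
for n in("top","side"):
    d=grab(n,n+"0.png"); pickle.dump(d,open(n+"0.pkl","wb")); print(n,cam(d)[2],d["fx"])
o=manip.get_obs(); print(o["tcp_rot"],o["eef_pos"],o["opening"],o["clock"])
E
```

```text
top [ 0.43679031 -0.01281957  1.25149771] 494.347244539237
side [0.51604922 1.03616593 0.9361236 ] 564.7487232020668
[[ 9.60540248e-01  2.78139835e-01 -8.15198615e-04]
 [ 2.78140990e-01 -9.60537563e-01  2.27599251e-03]
 [-1.49984710e-04 -2.41292256e-03 -9.99997078e-01]] [ 0.18046564 -0.62345818  0.19501497] 0.08561613886291708 0.1
```

View pics/top0.png

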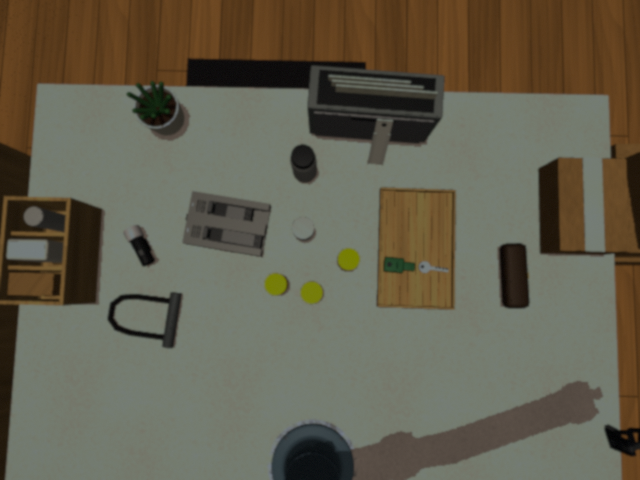

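View pics/side0.png

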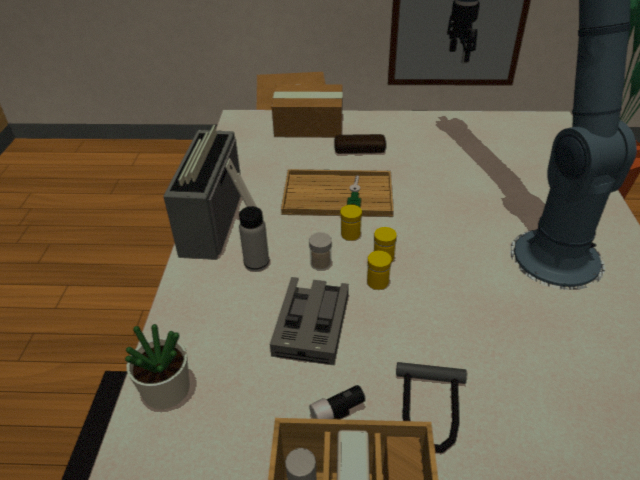

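The top view shows the charger at (228,223) with its mouths facing right, the jar with the steel cap at (303,229) and the flask at (303,160). The tray is at (416,248), with the cover (398,265) and key (433,267) in its lower half, so its upper half is free. The yellow jars at (276,284), (312,292) and (348,259) are look-alikes. Next I'll enlarge the charger and jar.

```bash
python3 - <<'E'
import cv2,numpy as np
t=cv2.imread('pics/top0.png')[175:275,170:330]; s=cv2.imread('pics/side0.png')[225:365,260:400]
f=lambda i,w,h:cv2.resize(np.clip(i*1.9,0,255).astype('uint8'),(w,h),interpolation=cv2.INTER_CUBIC)
a=f(t,480,300); b=f(s,480*140//140,480)
c=np.zeros((600,800,3),'uint8')
c[:250,:400]=f(t,400,250)
c=np.vstack([np.hstack([f(t,480,300),np.zeros((300,320,3),'uint8')])]) 
o=np.zeros((600,800,3),'uint8'); o[:300,:480]=a; o[300:,:300]=f(s,300,300); 
o=np.zeros((500,800,3),'uint8'); 
o=np.hstack([f(t,480,300),f(s,300,300)])
cv2.imwrite('pics/c1.png',o)
E
```

```text
(no output)
```

View pics/c1.png

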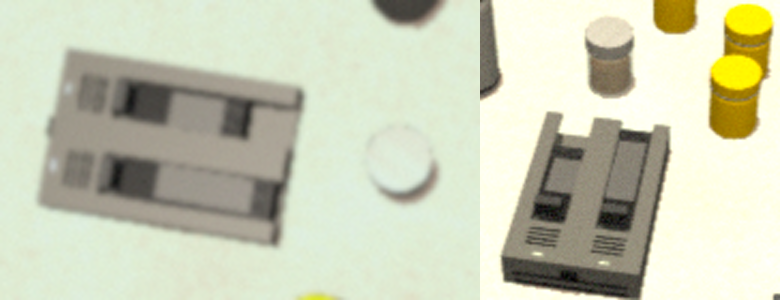

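The long pack fills the bay lower in the top view, nearer the robot, and reaches its mouth. The short pack is in the upper bay, where an empty stretch is left by the mouth. With charger +x pointing image-left, the lower bay is bay a. The grey-capped jar at top (303,228) / side (320,240) is the one meant; the three yellow ones are not.

```bash
python3 - <<'E'
from h import *
import pickle
T=pickle.load(open('top0.pkl','rb'));S=pickle.load(open('side0.pkl','rb'))
np.set_printoptions(precision=4,suppress=True)
ft=lambda u,v:(170+u/3,175+v/3); fs=lambda u,v:(260+(u-480)/2.143,225+v/2.143)
C=[onz(T,*ft(*p),.039) for p in((302,90),(277,244),(40,206),(67,50))]
for p in C: print('corner',p)
print('sizes',[np.linalg.norm(C[i]-C[(i+1)%4]) for i in range(4)])
c=sum(C)/4; ax=(C[2]+C[3]-C[0]-C[1]);ax/=np.linalg.norm(ax); print('charger',c,'x axis',ax,np.degrees(np.arctan2(ax[1],ax[0])))
ay=np.array([-ax[1],ax[0],0])
print('mouth_a',c-.098*ax+.032*ay)
for n,a,b in(('frontright corner',(302,90),(549,113)),('fl corner',(277,244),(667,126)),('rear near',(40,206),(640,292)),('rear far',(67,50),(505,265)),('jar cap',(401,158),(609,36)),('tab a top',(112,173),(617,206)),('tab b top',(126,97),(551,199))):
    print(n,tri(ray(T,*ft(*a)),ray(S,*fs(*b))))
print('tray',[onz(T,*p,.022) for p in((380,188),(455,190),(453,308),(377,306))])
print('traytri',tri(ray(T,380,188),ray(S,283,212)),tri(ray(T,377,306),ray(S,393,213)))
print('flask',onz(T,303,155,.156),'cover',onz(T,398,265,.018),'key',onz(T,433,267,.012),onz(T,384,255,.018),onz(T,415,255,.018))
print('yellow',[onz(T,*p,.078) for p in((276,284),(312,292),(348,259))])
E
```

```text
corner [0.6333 0.1189 0.039 ]
corner [0.5053 0.1352 0.039 ]
corner [0.5321 0.3312 0.039 ]
corner [0.6625 0.3152 0.039 ]
sizes [np.float64(0.1289785088528294), np.float64(0.19778541436811073), np.float64(0.13136408269570762), np.float64(0.19848248270981128)]
charger [0.5833 0.2251 0.039 ] x axis [0.1415 0.9899 0.    ] 81.8677097859794
mouth_a [0.5378 0.1326 0.039 ]
frontright corner (array([0.6334, 0.1196, 0.0324]), np.float64(0.0019652680867833523))
fl corner (array([0.5063, 0.136 , 0.032 ]), np.float64(0.0012279027502833902))
rear near (array([0.5325, 0.3377, 0.016 ]), np.float64(0.002903569528504651))
rear far (array([0.6616, 0.3183, 0.0274]), np.float64(0.006119374225868576))
jar cap (array([0.5732, 0.0344, 0.0681]), np.float64(0.003715663392682811))
tab a top (array([0.5566, 0.269 , 0.0571]), np.float64(0.004477826684555209))
tab b top (array([0.6199, 0.2606, 0.0558]), np.float64(0.0033772109740698875))
tray [array([ 0.6855, -0.1537,  0.022 ]), array([ 0.6845, -0.3424,  0.022 ]), array([ 0.3898, -0.3364,  0.022 ]), array([ 0.3903, -0.1496,  0.022 ])]
traytri (array([ 0.684 , -0.155 ,  0.0084]), np.float64(0.008291008166319658)) (array([ 0.3883, -0.1505,  0.0121]), np.float64(0.0032441721580614997))
flask [0.7304 0.0367 0.156 ] cover [ 0.4926 -0.2011  0.018 ] key [ 0.4899 -0.2895  0.012 ] [ 0.5168 -0.166   0.018 ] [ 0.5185 -0.2433  0.018 ]
yellow [array([0.4384, 0.0959, 0.078 ]), array([0.4216, 0.0103, 0.078 ]), array([ 0.5014, -0.0733,  0.078 ])]
```

Measurements agree with the text: charger 198 x 130 mm, yaw about 82°, tab a at charger (40,33) mm, tray 295 x 188 mm. I'll turn the tool so its x lies along charger x, then go above the jar.

```bash
python3 -m inch '[0,0,0,0,0,-0.914, 0,0,0,0,0,-0.914, 0,0,0,0,0,-0.914, 0,0,0,0,0,-0.914, 0,0,0,0,0,-0.914, 0,0,0,0,0,-0.914, 0,0,0,0,0,-0.914, 0,0,0,0,0,-0.914, 0,0,0,0,0,-0.914]' 1
python3 -m inch '[0.88,0.37,0,0,0,0, 0.88,0.37,0,0,0,0, 0.88,0.37,0,0,0,0, 0.88,0.37,0,0,0,0, 0.88,0.37,0,0,0,0, 0.88,0.37,0,0,0,0, 0.88,0.37,0,0,0,0, 0.88,0.37,0,0,0,0, 0.88,0.37,0,0,0,0, 0.88,0.37,0,0,0,0, 0.88,0.37,0,0,0,0, 0.88,0.37,0,0,0,0, 0.88,0.37,0,0,0,0, 0.88,0.37,0,0,0,0, 0.88,0.37,0,0,0,0, 0.88,0.37,0,0,0,0, 0.88,0.37,0,0,0,0, 0.88,0.37,0,0,0,0, 0.88,0.37,0,0,0,0, 0.88,0.37,0,0,0,0]'
cat >> h.py <<'E'
def togo(p):
    o=manip.get_obs(); R=np.array(o["tcp_rot"]); e=np.array(o["eef_pos"])
    print('t',round(o["clock"],2),'at',e.round(4),'yaw tool x',np.degrees(np.arctan2(R[1,0],R[0,0])).round(2),'z',R[:,2].round(4),'togo units',(R.T@(np.array(p)-e)/.04).round(2),'F',np.round(o["wrist_force"],1),'open',round(o["opening"],4),'grip',round(o["grip_force"],1))
E
python3 - <<'E'
from h import *
import pickle
togo([.573,.034,.045])
d=grab("wrist","w1.png");pickle.dump(d,open("w1.pkl","wb"))
E
```

```text
clock: 1.0
eef_pos: [0.1805, -0.6238, 0.1954]
tcp_rot: [[0.135, 0.991, -0.001], [0.991, -0.135, 0.002], [0.001, -0.001, -1.0]]
wrist_force: [0.1, -0.1, -0.4]
opening: 0.0853
grip_force: 0.0
clock: 3.0
eef_pos: [0.5725, 0.0323, 0.1957]
tcp_rot: [[0.14, 0.99, -0.001], [0.99, -0.14, -0.0], [-0.0, -0.001, -1.0]]
wrist_force: [0.3, -0.5, 0.3]
opening: 0.0852
grip_force: 0.0
t 3.0 at [0.5725 0.0323 0.1957] yaw tool x 81.93 z [-1.e-03 -3.e-04 -1.e+00] togo units [0.04 0.01 3.77] F [ 0.3 -0.5  0.3] open 0.0852 grip 0.0
```

View pics/w1.png

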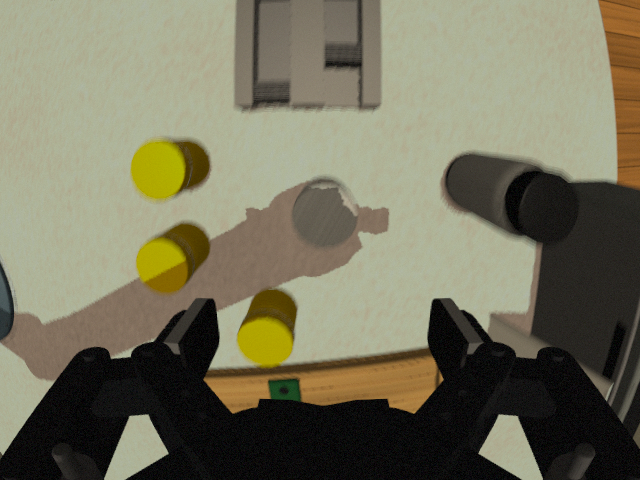

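The wrist view shows the steel cap at (325,213) and the charger's front corners at (236,107) and (381,107), level, so the yaw is right. The long pack is in the left bay (a), the short one in the right. I'll triangulate against the top view.

```bash
python3 - <<'E'
from h import *
import pickle
W=pickle.load(open('w1.pkl','rb'));T=pickle.load(open('top0.pkl','rb'))
print('jar',tri(ray(W,325,211,True),ray(T,303.6,227.8)),onz(W,325,211,.078,True),onz(T,303.6,227.8,.078))
for p in((236,107),(381,107),(289,107),(325,107)): print(onz(W,*p,.039,True))
print(tri(ray(W,236,107,True),ray(T,170+277/3,175+244/3)),tri(ray(W,381,107,True),ray(T,170+302/3,175+90/3)))
print(onz(W,292,213,.078,True)-onz(W,358,213,.078,True))
E
```

```text
jar (array([0.57582756, 0.03610876, 0.04750331]), np.float64(0.003095683817541739)) [0.57522375 0.04292659 0.078     ] [0.57361404 0.03410837 0.078     ]
[0.50850916 0.14236035 0.039     ]
[0.63708075 0.1228581  0.039     ]
[0.55595885 0.13372456 0.039     ]
[0.5875186  0.12891128 0.039     ]
(array([0.50602756, 0.14021329, 0.02734982]), np.float64(0.007106142690359921)) (array([ 0.64907915,  0.12827756, -0.04630002]), np.float64(0.003913800581681415))
[-0.05316479  0.00751109  0.        ]
```

```bash
python3 - <<'E'
from h import *
import pickle
W=pickle.load(open('w1.pkl','rb'));S=pickle.load(open('side0.pkl','rb'));T=pickle.load(open('top0.pkl','rb'))
fs=lambda u,v:(260+(u-480)/2.143,225+v/2.143)
print('side jar',onz(S,*fs(609,36),.078),'side corners',onz(S,*fs(549,113),.039),onz(S,*fs(667,126),.039))
print(cam(W)[2],ray(W,320,240,True)[1],W["fx"],W["cx"],W["cy"])
g=cv2.cvtColor(T["image"],cv2.COLOR_RGB2HSV)[210:250,285:325]
m=((g[...,1]<25)&(g[...,2]>90)).astype('uint8')
n,l,s,c=cv2.connectedComponentsWithStats(m)
for i in range(1,n):
    if s[i,4]>40: print('top comp',s[i],c[i]+[285,210])
E
python3 - <<'E'
from h import *
import pickle
W=pickle.load(open('w1.pkl','rb'))["image"]; T=pickle.load(open('top0.pkl','rb'))["image"]
a=cv2.resize(W[170:260,280:370],(400,400),interpolation=cv2.INTER_CUBIC);b=cv2.resize(T[205:255,278:328],(400,400),interpolation=cv2.INTER_CUBIC)
cv2.imwrite('pics/c2.png',np.hstack([a,np.clip(b*1.5,0,255).astype('uint8')])[:,:,::-1])
E
```

```text
side jar [0.57073802 0.04616519 0.078     ] side corners [0.63151224 0.12655183 0.039     ] [0.5070243 0.1429252 0.039    ]
[0.58221715 0.10119074 0.37376141] [-0.04713793 -0.26645806 -0.96269316] 371.64829954431775 323.01588662698765 241.24408811240858
top comp [   0    0   40   40 1085] [301.48479263 231.38894009]
```

View pics/c2.png

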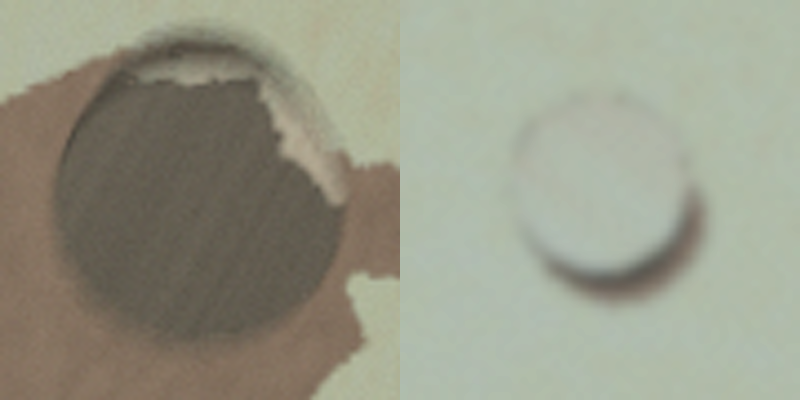

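The cap centre is at (325,214) in the wrist view and (303,228) in the top view. Wrist and side agree on y ≈ 0.042, while the top view reads about 6 mm low in y, so I trust the wrist. Now I'll grasp the cap.

```bash
python3 -m inch '[0.22,0,0.7,0,0,0, 0,0,0.7,0,0,0, 0,0,0.7,0,0,0, 0,0,0.7,0,0,0, 0,0,0.6,0,0,0, 0,0,0.37,0,0,0, 0,0,0,0,0,0]' 1
python3 -m inch '[0,0,0,0,0,0, 0,0,0,0,0,0, 0,0,0,0,0,0, 0,0,0,0,0,0, 0,0,0,0,0,0, 0,0,0,0,0,0, 0,0,0,0,0,0, 0,0,0,0,0,0]' 0
python3 -c "
from h import *
togo([.574,.041,.045])"
```

```text
clock: 3.75
eef_pos: [0.571, 0.0394, 0.0428]
tcp_rot: [[0.14, 0.99, -0.006], [0.99, -0.14, -0.0], [-0.001, -0.006, -1.0]]
wrist_force: [-0.3, -0.5, -0.2]
opening: 0.0855
grip_force: 0.0
clock: 4.55
eef_pos: [0.5736, 0.04, 0.0455]
tcp_rot: [[0.14, 0.99, -0.0], [0.99, -0.14, -0.0], [-0.0, -0.0, -1.0]]
wrist_force: [0.0, -0.4, 0.4]
opening: -0.0001
grip_force: 0.0
t 4.55 at [0.5736 0.04   0.0455] yaw tool x 81.96 z [-0. -0. -1.] togo units [0.03 0.01 0.01] F [ 0.  -0.4  0.4] open -0.0001 grip 0.0
```

```bash
python3 - <<'E'
from h import *
import pickle
a=grab("wrist");b=grab("side");pickle.dump((a,b),open("w2.pkl","wb"))
i=np.hstack([cv2.resize(a["image"],(480,360)),cv2.resize(b["image"][190:310,230:410],(320,360))[:, :320]])
cv2.imwrite('pics/w2.png',i[:,:,::-1])
E
```

```text
(no output)
```

View pics/w2.png

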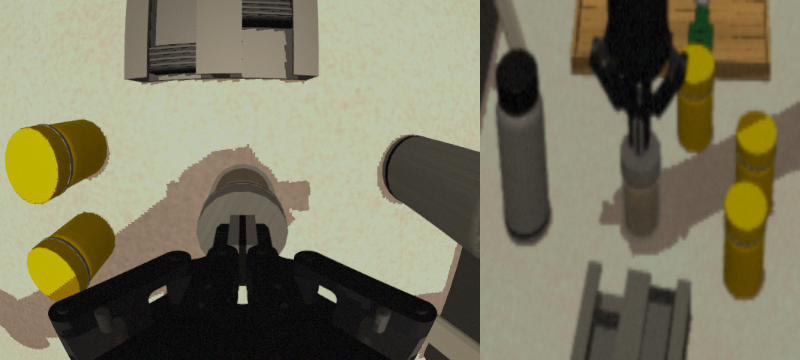

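```bash
python3 - <<'E'
from h import *
import pickle
a,b=pickle.load(open('w2.pkl','rb'))
o=manip.get_obs(); print(o["eef_pos"],cam(a)[2])
def pf(d,p):
    R,t,c=cam(d);q=R@np.array(p)+t;th=np.arctan2(np.hypot(*q[:2]),q[2]);n=q[:2]/np.hypot(*q[:2]);return d["cx"]+d["fx"]*th*n[0],d["cy"]+d["fy"]*th*n[1]
e=np.array(o["eef_pos"]);print('tcp in wrist',pf(a,e),'grasp',pf(a,e+[0,0,.019]),'tcp in side',proj(b,e),proj(b,e+[0,0,.019]))
cv2.imwrite('pics/w3.png',np.hstack([cv2.resize(a["image"][200:380,220:420],(450,405),interpolation=3),cv2.resize(b["image"][200:280,290:355],(330,405),interpolation=3)])[:,:,::-1])
for z in(.078,.05,.1):print(z,'cap',onz(a,322,280,z,True))
E
```

```text
[0.57357307 0.04001297 0.04544407] [0.58305721 0.1088276  0.22353683]
tcp in wrist (np.float64(323.6000365758667), np.float64(276.59847370461125)) grasp (np.float64(323.64674135992493), np.float64(291.3835691826519)) tcp in side (np.float64(319.3367228192407), np.float64(250.47808278254948)) (np.float64(319.19232045890203), np.float64(244.43457511028038))
0.078 cap [0.57442486 0.05116152 0.078     ]
0.05 cap [0.57276408 0.04006708 0.05      ]
0.1 cap [0.57572977 0.05987859 0.1       ]
```

View pics/w3.png

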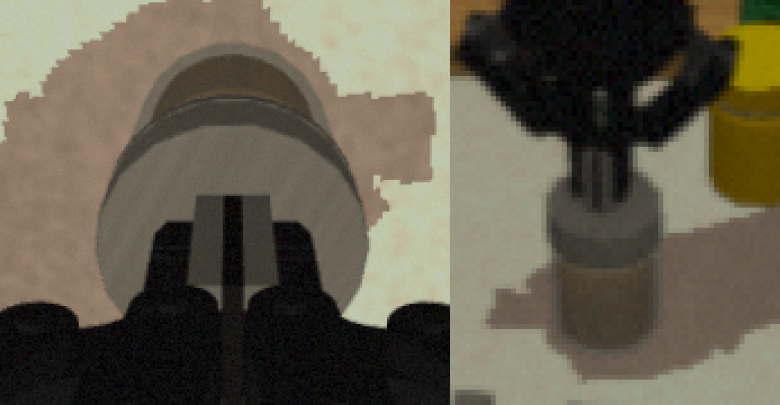

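Closed, the fingertips stand on top of the cap in both views, yet the reported TCP is at z 0.045, below the 78 mm cap top. From the side view the true tip is at about 0.08, so the tip and the reported TCP differ by some 3 to 4 cm. I'll check this by gently touching the bench at a free spot, (0.60,-0.06).

```bash
python3 -m inch '[0,0,-0.5,0,0,0, 0,0,-0.3,0,0,0, -0.6,0.25,0,0,0,0, -0.7,0.25,0,0,0,0, -0.7,0.25,0,0,0,0, -0.5,0.25,0,0,0,0, 0,0,0.6,0,0,0, 0,0,0.6,0,0,0, 0,0,0.4,0,0,0, 0,0,0,0,0,0, 0,0,0,0,0,0]'
python3 - <<'E'
from h import *
togo([.6,-.065,0])
b=grab("side");o=manip.get_obs()["eef_pos"]
print('tcp proj',proj(b,o),proj(b,np.array(o)+[0,0,.036]))
u,v=map(int,proj(b,o))
i=b["image"][v-70:v+40,u-60:u+60]
cv2.imwrite('pics/w4.png',cv2.resize(i,(600,550),interpolation=3)[:,:,::-1]);print(u-60,v-70)
E
```

```text
clock: 5.75
eef_pos: [0.5994, -0.0641, 0.0137]
tcp_rot: [[0.139, 0.99, 0.0], [0.99, -0.139, 0.0], [0.0, 0.0, -1.0]]
wrist_force: [1.5, 0.8, 0.8]
opening: 0.0002
grip_force: 0.0
t 5.75 at [ 0.5994 -0.0641  0.0137] yaw tool x 82.0 z [ 1.e-04  3.e-04 -1.e+00] togo units [-0.02  0.02  0.34] F [1.5 0.8 0.8] open 0.0002 grip 0.0
tcp proj (np.float64(310.80554744081604), np.float64(232.15895740038016)) (np.float64(310.40929089832485), np.float64(221.13244605809274))
250 162
```

View pics/w4.png

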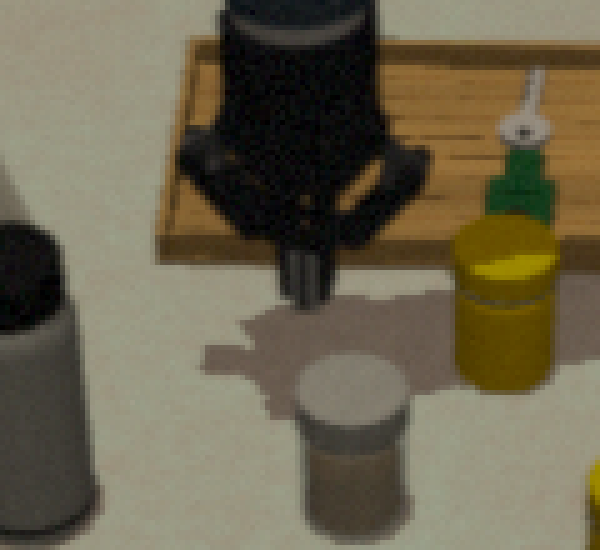

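The side view shows the shut tip at (311,223) against a projected TCP at (311,232), so the tip stands about 3 cm above the reported TCP. I'll descend gently until contact.

```bash
python3 -m inch '[0,0,0.3,0,0,0, 0,0,0.2,0,0,0, 0,0,0,0,0,0]' | grep -E "pos|force"
python3 -m inch '[0,0,0.12,0,0,0, 0,0,0,0,0,0]' | grep -E "pos|wrist"
python3 -m inch '[0,0,0.1,0,0,0, 0,0,0,0,0,0]' | grep -E "pos|wrist"
```

```text
eef_pos: [0.5978, -0.0646, -0.008]
wrist_force: [0.0, -0.3, 0.1]
grip_force: 0.0
eef_pos: [0.5987, -0.0646, -0.0119]
wrist_force: [-0.3, -0.6, 0.2]
eef_pos: [0.5989, -0.0646, -0.0157]
wrist_force: [-0.2, -0.5, -0.2]
```

```bash
for i in 1; do python3 -m inch '[0,0,0.1,0,0,0, 0,0,0,0,0,0]' | grep -E "pos|wrist"; done
python3 -m inch '[0,0,0.1,0,0,0, 0,0,0,0,0,0]' | grep -E "pos|wrist"
python3 -m inch '[0,0,0.08,0,0,0, 0,0,0,0,0,0]' | grep -E "pos|wrist"
```

```text
eef_pos: [0.5988, -0.0646, -0.0198]
wrist_force: [0.4, 0.1, 0.6]
eef_pos: [0.5987, -0.0646, -0.0239]
wrist_force: [-0.3, 0.6, -0.4]
eef_pos: [0.5988, -0.0646, -0.027]
wrist_force: [-1.5, 0.6, -0.6]
```

```bash
python3 -m inch '[0,0,0.08,0,0,0, 0,0,0,0,0,0]' | grep -E "pos|wrist"
python3 -m inch '[0,0,0.08,0,0,0, 0,0,0,0,0,0]' | grep -E "pos|wrist"
```

```text
eef_pos: [0.5988, -0.0646, -0.0302]
wrist_force: [0.2, 1.0, 0.4]
eef_pos: [0.5988, -0.0646, -0.0334]
wrist_force: [0.6, -0.7, 0.1]
```

```bash
python3 - <<'E'
from h import *
b=grab("side");o=manip.get_obs();print(o["wrist_force"],o["eef_pos"],proj(b,o["eef_pos"]),o["clock"])
cv2.imwrite('pics/w5.png',cv2.resize(b["image"][160:270,250:370],(600,550),interpolation=3)[:,:,::-1])
E
```

```text
[ 0.50527681  0.40369849 -0.42472947] [ 0.59892999 -0.06463219 -0.0332164 ] (np.float64(311.81457076767765), np.float64(246.09464353244496)) 7.55
```

View pics/w5.png

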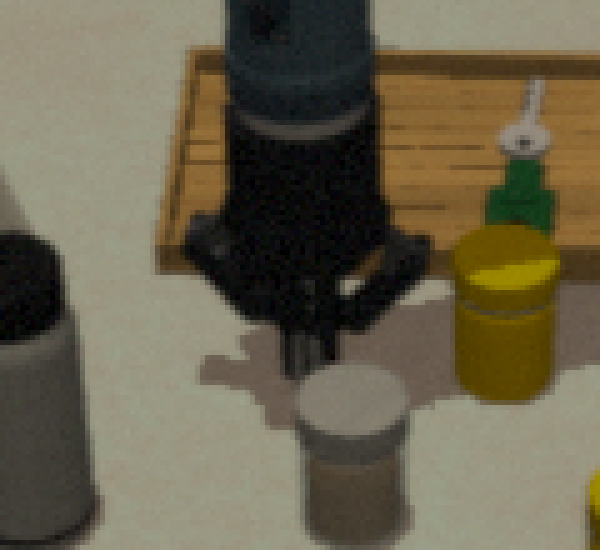

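The tip is now at (310,236) and should meet the bench at v ≈ 238-239. I'll go a few more small steps.

```bash
python3 -m inch '[0,0,0.08,0,0,0, 0,0,0,0,0,0]' | grep -E "pos|wrist"
python3 -m inch '[0,0,0.08,0,0,0, 0,0,0,0,0,0]' | grep -E "pos|wrist"
```

```text
eef_pos: [0.5998, -0.0646, -0.0348]
wrist_force: [-2.6, 0.9, 6.7]
eef_pos: [0.5998, -0.0647, -0.0349]
wrist_force: [-8.7, -0.6, 25.2]
```

```bash
python3 -m inch '[0,0,0.06,0,0,0, 0,0,0,0,0,0]' | grep -E "pos|wrist"
python3 -m inch '[0,0,0.06,0,0,0, 0,0,0,0,0,0]' | grep -E "pos|wrist"
```

```text
eef_pos: [0.5998, -0.0647, -0.035]
wrist_force: [-14.3, -1.6, 38.5]
eef_pos: [0.5999, -0.0648, -0.0351]
wrist_force: [-18.5, -0.2, 50.5]
```

Contact is at reported z = -0.035, so the true tip height is reported z + 0.035. In w3 the fingers were centred on the cap. I'll lift, open, go back over the jar and grasp with the tip at true 0.048 (reported 0.013).

```bash
python3 -m inch '[0,0,-0.5,0,0,0, 0,0,-0.9,0,0,0, 0,0,-0.9,0,0,0, 0,0,-0.8,0,0,0, 0.6,-0.25,0,0,0,0, 0.7,-0.25,0,0,0,0, 0.7,-0.25,0,0,0,0, 0.5,-0.25,0,0,0,0, 0,0,0,0,0,0, 0,0,0,0,0,0]' 1 >/dev/null
python3 -c "
from h import *
togo([.574,.041,.013])"
```

```text
t 9.35 at [0.5736 0.0401 0.0799] yaw tool x 82.04 z [ 2.e-04 -6.e-04 -1.e+00] togo units [0.03 0.01 1.67] F [-0.  -0.6 -0.3] open 0.0858 grip 0.0
```

```bash
python3 -m inch '[0,0,0.5,0,0,0, 0,0,0.5,0,0,0, 0,0,0.4,0,0,0, 0,0,0.27,0,0,0, 0,0,0,0,0,0]' | grep -E "pos|wrist"
python3 -m inch '[0,0,0,0,0,0, 0,0,0,0,0,0, 0,0,0,0,0,0, 0,0,0,0,0,0, 0,0,0,0,0,0, 0,0,0,0,0,0, 0,0,0,0,0,0]' 0
python3 -m inch '[0,0,-0.2,0,0,0, 0,0,-0.5,0,0,0, 0,0,-0.7,0,0,0, 0,0,-0.7,0,0,0, 0,0,-0.4,0,0,0, 0,0,0,0,0,0]'
```

```text
eef_pos: [0.5721, 0.0387, 0.0111]
wrist_force: [0.2, 0.1, -0.1]
clock: 10.55
eef_pos: [0.5748, 0.0403, 0.0145]
tcp_rot: [[0.14, 0.99, 0.002], [0.99, -0.14, -0.0], [0.0, 0.002, -1.0]]
wrist_force: [-1.8, -0.0, 5.5]
opening: 0.0523
grip_force: 63.0
clock: 11.15
eef_pos: [0.5756, 0.0403, 0.1155]
tcp_rot: [[0.14, 0.99, 0.005], [0.99, -0.14, 0.0], [0.001, 0.005, -1.0]]
wrist_force: [0.9, -0.1, -3.1]
opening: 0.0523
grip_force: 63.3
```

```bash
python3 -m inch '[0.25,-0.3,0,0,0,0, 0.5,-0.6,0,0,0,0, 0.55,-0.66,0,0,0,0, 0.55,-0.66,0,0,0,0, 0.55,-0.66,0,0,0,0, 0.5,-0.6,0,0,0,0, 0.4,-0.48,0,0,0,0, 0.15,-0.2,0,0,0,0, 0,0,0,0,0,0, 0,0,0.5,0,0,0, 0,0,0.6,0,0,0, 0,0,0.5,0,0,0, 0,0,0.4,0,0,0, 0,0,0.3,0,0,0, 0,0,0.12,0,0,0, 0,0,0,0,0,0, 0,0,0,0,0,0]'
python3 -c "
from h import *
togo([.43,.20,.0145])"
```

```text
clock: 12.85
eef_pos: [0.429, 0.2001, 0.0168]
tcp_rot: [[0.14, 0.99, 0.001], [0.99, -0.14, 0.0], [0.001, 0.001, -1.0]]
wrist_force: [-1.0, 0.2, -2.2]
opening: 0.0524
grip_force: 63.4
t 12.85 at [0.429  0.2001 0.0168] yaw tool x 81.93 z [ 1.2e-03  5.0e-04 -1.0e+00] togo units [0.   0.02 0.06] F [-1.   0.2 -2.2] open 0.0524 grip 63.4
```

```bash
python3 -m inch '[0,0,0.04,0,0,0, 0,0,0.03,0,0,0, 0,0,0.03,0,0,0, 0,0,0,0,0,0]' | grep -E "pos|wrist"
```

```text
eef_pos: [0.429, 0.2005, 0.0144]
wrist_force: [-4.0, -2.7, 12.4]
```

```bash
python3 -m inch '[0,0,0,0,0,0, 0,0,0,0,0,0, 0,0,0,0,0,0, 0,0,-0.3,0,0,0, 0,0,-0.9,0,0,0, 0,0,-0.9,0,0,0, 0,0,-0.8,0,0,0, 0,0,-0.1,0,0,0]' 1 | grep -E "pos|opening"
python3 -m inch '[0.4,0.4,0,0,0,0, 0.6,0.6,0,0,0,0, 0.6,0.6,0,0,0,0, 0.6,0.6,0,0,0,0, 0.6,0.5,0,0,0,0, 0.25,0.24,0,0,0,0, 0,0,0,0,0,0, 0,0,0,0,0,0, 0,0,0,0,0,0]' 0 | grep -E "pos|opening"
python3 - <<'E'
from h import *
import pickle
togo([.5625,.305,.011])
a=grab("wrist","w6.png");b=grab("side");t=grab("top","t6.png");pickle.dump((a,b,t),open("w6.pkl","wb"))
cv2.imwrite('pics/w6.png',np.hstack([cv2.resize(np.clip(a["image"]*1.3,0,255).astype('uint8')[60:420,120:520],(500,450),interpolation=3),cv2.resize(b["image"][190:370,260:380],(300,450),interpolation=3)])[:,:,::-1])
E
```

```text
eef_pos: [0.4316, 0.202, 0.1372]
opening: 0.0857
eef_pos: [0.5606, 0.3031, 0.1318]
opening: -0.0002
t 14.95 at [0.5606 0.3031 0.1318] yaw tool x 81.95 z [-0.0013 -0.0016 -1.    ] togo units [0.06 0.04 3.02] F [-0.1 -0.8  0.6] open -0.0002 grip 0.0
```

View pics/w6.png

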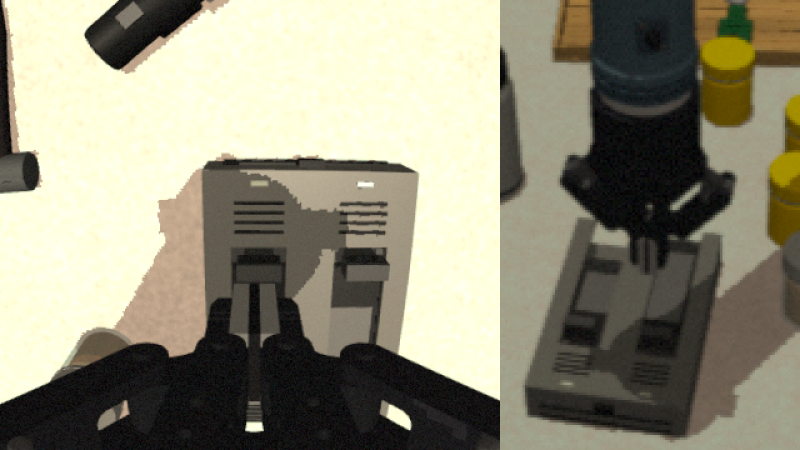

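The wrist view shows tab a with its rear face between crop v 248 and 262, centred at u 260, and the housing's rear corners at crop (203,168) and (418,170). The side view shows the tip above bay a and the pack. That was my tenth picture, so from here I work from numbers only.

```bash
python3 - <<'E'
from h import *
import pickle
a,b,t=pickle.load(open('w6.pkl','rb'))
f=lambda u,v:(120+u/1.25,60+v/1.25)
fs=lambda u,v:(260+(u-500)/2.5,190+v/2.5)
print('cam',cam(a)[2])
for n,p,z in(('tab top rear',(260,262),.061),('tab base rear',(260,249),.039),('tab b top rear',(366,262),.061),('rearL',(203,168),.039),('rearR',(418,170),.039)):
    print(n,onz(a,*f(*p),z,True))
for n,p,z in(('s tab top rear',(660,345),.061),('s rearR',(527,412),.039),('s rearL',(686,433),.039)): print(n,onz(b,*fs(*p),z))
o=manip.get_obs();e=np.array(o["eef_pos"])+[0,0,.035];print('tip proj side crop',[(proj(b,e)[0]-260)*2.5+500,(proj(b,e)[1]-190)*2.5])
E
```

```text
cam [0.57027818 0.37224344 0.30975188]
tab top rear [0.56057199 0.28055791 0.061     ]
tab base rear [0.56087223 0.28090044 0.039     ]
tab b top rear [0.62166177 0.27151802 0.061     ]
rearL [0.53443825 0.33544573 0.039     ]
rearR [0.66388584 0.31731238 0.039     ]
s tab top rear [0.55343753 0.29076739 0.061     ]
s rearR [0.65676089 0.34312514 0.039     ]
s rearL [0.53107686 0.35995849 0.039     ]
tip proj side crop [np.float64(647.3550200629259), np.float64(264.3291360632381)]
```

```bash
python3 -m inch '[0.08,0.06,0.7,0,0,0, 0,0,0.8,0,0,0, 0,0,0.8,0,0,0, 0,0,0.5,0,0,0, 0,0,0.15,0,0,0, 0,0,0,0,0,0]' 0 | grep wrist
python3 -c "
from h import *
togo([.5642,.3055,.011])"
```

```text
wrist_force: [-0.4, 0.2, 0.5]
t 15.7 at [0.564  0.3067 0.0138] yaw tool x 81.95 z [-1.2e-03 -6.0e-04 -1.0e+00] togo units [-0.03  0.01  0.07] F [-0.4  0.2  0.5] open -0.0001 grip 0.0
```

```bash
python3 -m inch '[-0.2,0,0.05,0,0,0, -0.15,0,0,0,0,0, -0.15,0,0,0,0,0, -0.15,0,0,0,0,0, -0.15,0,0,0,0,0, -0.15,0,0,0,0,0, -0.15,0,0,0,0,0, -0.15,0,0,0,0,0, -0.15,0,0,0,0,0, -0.15,0,0,0,0,0, 0,0,0,0,0,0, 0,0,0,0,0,0]' 0 | grep wrist
python3 -c "
from h import *
togo([.5642-.1415*.064,.3055-.99*.064,.011])"
```

```text
wrist_force: [2.8, 7.1, -4.1]
t 16.9 at [0.5576 0.2514 0.014 ] yaw tool x 82.07 z [ 0.006   0.0102 -0.9999] togo units [-0.24 -0.03  0.07] F [ 2.8  7.1 -4.1] open 0.0002 grip 3.9
```

```bash
python3 -m inch '[-0.12,0,0,0,0,0, -0.12,0,0,0,0,0, 0,0,0,0,0,0]' | grep -E "pos|wrist"
python3 -m inch '[-0.1,0,0,0,0,0, 0,0,0,0,0,0]' | grep -E "pos|wrist"
python3 -m inch '[-0.08,0,0,0,0,0, 0,0,0,0,0,0]' | grep -E "pos|wrist"
```

```text
eef_pos: [0.5564, 0.2435, 0.0142]
wrist_force: [3.0, 10.0, -5.7]
eef_pos: [0.5559, 0.2403, 0.0143]
wrist_force: [3.6, 10.7, -7.0]
eef_pos: [0.5558, 0.2401, 0.0145]
wrist_force: [5.0, 13.8, -9.8]
```

```bash
python3 -m inch '[-0.08,0,0,0,0,0, -0.05,0,0,0,0,0, 0,0,0,0,0,0, 0,0,0,0,0,0]' | grep -E "pos|wrist"
```

```text
eef_pos: [0.5557, 0.24, 0.0148]
wrist_force: [6.4, 18.7, -13.6]
```

Hard stop reached after about 50 mm of travel, and the position no longer moves while the force rises. I'll back off and rise, go over the protruding pack and measure it from the wrist camera.

```bash
python3 -m inch '[0.2,0,0,0,0,0, 0.3,0,0,0,0,0, 0.3,0,-0.2,0,0,0, 0,0,-0.7,0,0,0, 0,0,-0.8,0,0,0, 0,0,-0.7,0,0,0, -0.6,0,0,0,0,0, -0.7,0,0,0,0,0, -0.7,0,0,0,0,0, -0.7,0,0,0,0,0, -0.7,0,0,0,0,0, -0.4,0,0,0,0,0, 0,0,0,0,0,0, 0,0,0,0,0,0]' 1 | grep -E "pos|wrist"
python3 - <<'E'
from h import *
import pickle
togo([.5371,.1212,0])
a=grab("wrist");s=grab("side");t=grab("top");pickle.dump((a,s,t),open("w7.pkl","wb"))
def pf(d,p):
    R,tt,c=cam(d);q=R@np.array(p)+tt;r=np.hypot(*q[:2]);th=np.arctan2(r,q[2]);return d["cx"]+d["fx"]*th*q[0]/r,d["cy"]+d["fy"]*th*q[1]/r
ax=np.array([.1415,.99,0]);ay=np.array([-.99,.1415,0]);m=np.array([.5394,.137,.032])
g=cv2.cvtColor(a["image"],cv2.COLOR_RGB2GRAY)
for off in(0,-.012,.012):
    print('wrist',off,[(k,int(g[int(round(q[1])),int(round(q[0]))])) for k in range(10,-76,-4) for q in[pf(a,m+ax*k*.001+ay*off)] if 0<=q[1]<480 and 0<=q[0]<640])
print('across',[(k,int(g[int(q[1]),int(q[0])])) for k in range(-44,46,3) for q in[pf(a,m-ax*.01+ay*k*.001)]])
gt=cv2.cvtColor(t["image"],cv2.COLOR_RGB2GRAY);gs=cv2.cvtColor(s["image"],cv2.COLOR_RGB2GRAY)
print('side',[(k,int(gs[int(q[1]+.5),int(q[0]+.5)])) for k in range(10,-76,-4) for q in[proj(s,m+ax*k*.001)]])
E
```

```text
eef_pos: [0.536, 0.105, 0.1088]
wrist_force: [-0.7, 0.1, 0.5]
t 19.4 at [0.536  0.105  0.1088] yaw tool x 81.89 z [ 6.e-04 -1.e-04 -1.e+00] togo units [ 0.41 -0.03  2.72] F [-0.7  0.1  0.5] open 0.0853 grip 0.0
wrist 0 [(10, 122), (6, 122), (2, 80), (-2, 60), (-6, 59), (-10, 59), (-14, 59), (-18, 60), (-22, 60), (-26, 64), (-30, 40), (-34, 38), (-38, 41), (-42, 37), (-46, 99), (-50, 124), (-54, 127), (-58, 128), (-62, 123), (-66, 122), (-70, 125), (-74, 121)]
wrist -0.012 [(10, 123), (6, 118), (2, 120), (-2, 119), (-6, 115), (-10, 95), (-14, 58), (-18, 59), (-22, 60), (-26, 60), (-30, 36), (-34, 39), (-38, 38), (-42, 33), (-46, 97), (-50, 122), (-54, 125), (-58, 125), (-62, 123), (-66, 124), (-70, 124), (-74, 119)]
wrist 0.012 [(10, 120), (6, 120), (2, 118), (-2, 60), (-6, 60), (-10, 61), (-14, 59), (-18, 60), (-22, 61), (-26, 57), (-30, 41), (-34, 44), (-38, 43), (-42, 41), (-46, 97), (-50, 125), (-54, 125), (-58, 125), (-62, 123), (-66, 118), (-70, 124), (-74, 114)]
across [(-44, 182), (-41, 181), (-38, 181), (-35, 182), (-32, 180), (-29, 183), (-26, 183), (-23, 48), (-20, 51), (-17, 60), (-14, 114), (-11, 57), (-8, 66), (-5, 62), (-2, 62), (1, 60), (4, 57), (7, 56), (10, 60), (13, 52), (16, 26), (19, 22), (22, 79), (25, 115), (28, 124), (31, 122), (34, 122), (37, 162), (40, 181), (43, 185)]
side [(10, 71), (6, 72), (2, 52), (-2, 44), (-6, 42), (-10, 46), (-14, 43), (-18, 42), (-22, 44), (-26, 42), (-30, 25), (-34, 24), (-38, 24), (-42, 31), (-46, 74), (-50, 94), (-54, 93), (-58, 96), (-62, 102), (-66, 138), (-70, 149), (-74, 156)]
```

Wrist and side views agree that the front edge is 45 mm out of the mouth at z 32 mm, so the pack is fully ejected. I'll grip 24 mm in front of the mouth, with the tip at true z 0.010 (reported -0.025).

```bash
python3 -m inch '[0.2,0,0.6,0,0,0, 0,0,0.7,0,0,0, 0,0,0.7,0,0,0, 0,0,0.6,0,0,0, 0,0,0.4,0,0,0, 0,0,0.25,0,0,0, 0,0,0.1,0,0,0, 0,0,0,0,0,0]' 1 | grep -E "pos|wrist"
python3 -m inch '[0,0,0,0,0,0, 0,0,0,0,0,0, 0,0,0,0,0,0, 0,0,0,0,0,0, 0,0,0,0,0,0, 0,0,0,0,0,0, 0,0,0,0,0,0]' 0
```

```text
eef_pos: [0.5373, 0.1135, -0.0256]
wrist_force: [0.1, 0.2, 0.8]
clock: 21.05
eef_pos: [0.538, 0.1131, -0.0245]
tcp_rot: [[0.14, 0.99, 0.002], [0.99, -0.14, -0.0], [0.0, 0.002, -1.0]]
wrist_force: [-1.4, -0.2, 6.2]
opening: 0.0468
grip_force: 62.7
```

```bash
python3 -m inch '[-0.1,0,0,0,0,0, -0.15,0,0,0,0,0, -0.15,0,0,0,0,0, -0.15,0,0,0,0,0, 0,0,0,0,0,0, 0,0,0,0,0,0]' | grep -E "pos|wrist|open"
```

```text
eef_pos: [0.5349, 0.0913, -0.0248]
wrist_force: [0.2, 2.5, 6.5]
opening: 0.0466
```

```bash
python3 -m inch '[0,0,0,0,0,0, 0,0,0,0,0,0, 0,0,0,0,0,0, 0,0,0,0,0,0, 0.2,0,0,0,0,0, 0.2,0,0,0,0,0, 0.15,0,0,0,0,0, 0,0,0,0,0,0]' 1 | grep -E "pos|wrist|open"
python3 -m inch '[0,0,0,0,0,0, 0,0,0,0,0,0, 0,0,0,0,0,0, 0,0,0,0,0,0, 0,0,0,0,0,0, 0,0,0,0,0,0, 0,0,0,0,0,0]' 0 | grep -E "pos|wrist|open|grip"
python3 -m inch '[-0.1,0,0,0,0,0, -0.2,0,0,0,0,0, -0.3,0,0,0,0,0, -0.3,0,0,0,0,0, -0.3,0,0,0,0,0, -0.3,0,0,0,0,0, -0.3,0,0,0,0,0, -0.3,0,0,0,0,0, -0.2,0,0,0,0,0, 0,0,0,0,0,0]' | grep -E "pos|wrist|open|grip"
```

```text
eef_pos: [0.5373, 0.1156, -0.0254]
wrist_force: [1.3, -0.2, 0.3]
opening: 0.0852
eef_pos: [0.5371, 0.1125, -0.0255]
wrist_force: [-2.0, -1.8, 6.0]
opening: 0.0469
grip_force: 61.4
eef_pos: [0.5239, 0.0196, -0.0259]
wrist_force: [-0.8, -0.2, -2.5]
opening: 0.0466
grip_force: 61.8
```

The force reads just the pack's weight, so the pack is free and about 30 mm clear of the mouth. I'll lift it and carry it over the free (+x) half of the tray.

```bash
python3 -m inch '[0,0,-0.2,0,0,0, 0,0,-0.5,0,0,0, 0,0,-0.6,0,0,0, 0,0,-0.6,0,0,0, 0,0,-0.5,0,0,0, 0,0,-0.2,0,0,0, -0.3,0.13,0,0,0,0, -0.6,0.26,0,0,0,0, -0.8,0.35,0,0,0,0, -0.85,0.37,0,0,0,0, -0.85,0.37,0,0,0,0, -0.85,0.37,0,0,0,0, -0.85,0.37,0,0,0,0, -0.75,0.32,0,0,0,0, -0.6,0.26,0,0,0,-0.3, -0.3,0.12,0,0,0,-0.4, 0,0,0,0,0,-0.18, 0,0,0,0,0,0, 0,0,0,0,0,0]' | grep -E "clock|pos|wrist|open|grip"
python3 - <<'E'
from h import *
import pickle
togo([.602,-.264,-.02])
a=grab("wrist");s=grab("side");t=grab("top");pickle.dump((a,s,t),open("w8.pkl","wb"))
# tray by colour in top and side, cover green, key
for n,d in(("top",t),("side",s)):
    h=cv2.cvtColor(d["image"],cv2.COLOR_RGB2HSV)
    for nm,m in(("green",(h[...,0]>45)&(h[...,0]<90)&(h[...,1]>120)),("wood",(h[...,0]>8)&(h[...,0]<24)&(h[...,1]>90))):
        m=m.astype('uint8'); k,l,st,c=cv2.connectedComponentsWithStats(m)
        for i in range(1,k):
            if st[i,4]>(60 if nm=="green" else 1500): print(n,nm,st[i],c[i].round(1))
R=np.array(manip.get_obs()["tcp_rot"]);e=np.array(manip.get_obs()["eef_pos"])
# droop check in the top/side views: expected pack centre line
print('pack front/rear px in side',proj(s,e+[0,0,.05]-R[:,0]*.044),proj(s,e+[0,0,.05]+R[:,0]*.086))
E
```

```text
clock: 26.05
eef_pos: [0.602, -0.2593, 0.0774]
wrist_force: [1.0, -0.2, -3.5]
opening: 0.0469
grip_force: 62.3
t 26.05 at [ 0.602  -0.2593  0.0774] yaw tool x 89.09 z [-0.0015  0.0019 -1.    ] togo units [-0.12  0.01  2.43] F [ 1.  -0.2 -3.5] open 0.0469 grip 62.3
top green [135  82  36  37 608] [154.1 103.6]
top wood [    0     0   640   480 74853] [315.4 107.5]
top wood [ 540  158   63   96 4001] [562.1 206.9]
top wood [ 377  188   79  121 6645] [413.4 256.3]
side green [ 608    0   32   52 1039] [624.3  18.7]
side green [593   7  15  72 527] [599.9  44.8]
side green [631  62   9  34 183] [635.5  79. ]
side green [348 192  13  14 114] [354.  198.9]
side green [ 126  325   52   48 1109] [153.7 351.8]
side wood [ 256   73   44   64 1892] [278.1  99.3]
side wood [    0   138   193   342 46519] [ 73.5 281.9]
side wood [ 281  169  113   72 4808] [337.5 194.6]
side wood [ 268  417  170   63 7423] [357.7 446.9]
pack front/rear px in side (np.float64(313.70590997875735), np.float64(144.17883018034954)) (np.float64(310.42997976769715), np.float64(170.64135520090656))
```

```bash
python3 - <<'E'
from h import *
import pickle
a,s,t=pickle.load(open('w8.pkl','rb'))
def pf(d,p):
    R,tt,c=cam(d);q=R@np.array(p)+tt;r=np.hypot(*q[:2]);th=np.arctan2(r,q[2]);return d["cx"]+d["fx"]*th*q[0]/r,d["cy"]+d["fy"]*th*q[1]/r
h=cv2.cvtColor(a["image"],cv2.COLOR_RGB2HSV)
def S(x,y,z):
    u,v=pf(a,[x,y,z]); u,v=int(u+.5),int(v+.5)
    return (int(h[v,u,1]),int(h[v,u,2])) if 0<=u<640 and 0<=v<480 else None
for x in(.55,.66): print('near edge x',x,[(y,S(x,y/1000,.022)) for y in range(-125,-176,-4)])
for y in(-.17,-.185): print('right wall y',y,[(x,S(x/1000,y,.022)) for x in range(640,705,4)])
print('cover +x edge y -.19',[(x,S(x/1000,-.19,.012),int(h[int(pf(a,[x/1000,-.19,.012])[1]),int(pf(a,[x/1000,-.19,.012])[0]),0])) for x in range(480,580,6)])
# droop: dark pack rear end in wrist view
e=np.array(manip.get_obs()["eef_pos"])
for z in(.1,.11,.13): print('pack rear',z,[(k,S(.602,e[1]+k/1000,z)) for k in range(50,120,5)])
print('tray front side px: ',[onz(s,u,v,z).round(4) for u,v,z in((282,213,.011),(393,214,.011),(283,209,.022),(392,210,.022))])
E
```

```text
near edge x 0.55 [(-125, (23, 240)), (-129, (26, 237)), (-133, (17, 241)), (-137, (22, 240)), (-141, (20, 241)), (-145, (33, 237)), (-149, (24, 241)), (-153, (133, 207)), (-157, (161, 168)), (-161, (154, 161)), (-165, (144, 238)), (-169, (148, 236)), (-173, (198, 224))]
near edge x 0.66 [(-125, (19, 241)), (-129, (27, 238)), (-133, (25, 239)), (-137, (22, 240)), (-141, (23, 240)), (-145, (25, 238)), (-149, (26, 238)), (-153, (26, 238)), (-157, (148, 227)), (-161, (185, 80)), (-165, (149, 234)), (-169, (145, 239)), (-173, (148, 239))]
right wall y -0.17 [(640, (45, 91)), (644, (34, 91)), (648, (36, 63)), (652, (148, 239)), (656, (148, 240)), (660, (146, 239)), (664, (148, 238)), (668, (150, 238)), (672, (142, 240)), (676, (156, 206)), (680, (153, 100)), (684, (147, 238)), (688, (21, 241)), (692, (24, 240)), (696, (24, 241)), (700, (23, 241)), (704, (30, 239))]
right wall y -0.185 [(640, (45, 91)), (644, (45, 91)), (648, (41, 56)), (652, (152, 233)), (656, (151, 232)), (660, (152, 230)), (664, (152, 231)), (668, (149, 231)), (672, (152, 231)), (676, (155, 156)), (680, (149, 101)), (684
[... 726 characters left out ...]
, (25, 238)), (115, (25, 241))]
pack rear 0.11 [(50, (45, 169)), (55, (47, 87)), (60, (41, 87)), (65, (39, 91)), (70, (34, 91)), (75, (47, 93)), (80, (44, 93)), (85, (41, 93)), (90, (150, 229)), (95, (22, 240)), (100, (23, 241)), (105, (23, 240)), (110, (23, 239)), (115, (23, 241))]
pack rear 0.13 [(50, (45, 164)), (55, (44, 86)), (60, (45, 91)), (65, (42, 91)), (70, (42, 91)), (75, (42, 92)), (80, (38, 95)), (85, (43, 53)), (90, (28, 237)), (95, (23, 241)), (100, (23, 240)), (105, (23, 241)), (110, (21, 241)), (115, (34, 237))]
tray front side px:  [array([ 0.6816, -0.1462,  0.011 ]), array([ 0.3868, -0.1475,  0.011 ]), array([ 0.6786, -0.1494,  0.022 ]), array([ 0.39  , -0.1505,  0.022 ])]
```

Tray near wall is at y -0.153, its +x wall at 0.686, the cover's +x edge at 0.512, and the pack's rear end 87 mm behind the grip as expected. I'll lower the pack centred at (0.602,-0.248).

```bash
python3 -m inch '[-0.12,0,0.2,0,0,0, -0.12,0,0.5,0,0,0, 0,0,0.5,0,0,0, 0,0,0.5,0,0,0, 0,0,0.4,0,0,0, 0,0,0.25,0,0,0, 0,0,0.15,0,0,0, 0,0,0.05,0,0,0, 0,0,0,0,0,0, 0,0,0,0,0,0]' | grep -E "pos|wrist"
python3 -m inch '[0,0,0.03,0,0,0, 0,0,0,0,0,0]' | grep -E "pos|wrist"
python3 -m inch '[0,0,0.03,0,0,0, 0,0,0,0,0,0]' | grep -E "pos|wrist"
```

```text
eef_pos: [0.6034, -0.2714, -0.0227]
wrist_force: [-0.0, 0.2, -2.8]
eef_pos: [0.6028, -0.2714, -0.0244]
wrist_force: [0.4, -0.1, -3.3]
eef_pos: [0.6028, -0.2714, -0.0252]
wrist_force: [-1.1, 0.8, 0.1]
```

```bash
python3 -m inch '[0,0,0.03,0,0,0, 0,0,0,0,0,0]' | grep -E "pos|wrist|moment"
python3 -m inch '[0,0,0.03,0,0,0, 0,0,0,0,0,0]' | grep -E "pos|wrist"
python3 -m inch '[0,0,0.03,0,0,0, 0,0,0,0,0,0]' | grep -E "pos|wrist"
```

```text
eef_pos: [0.6029, -0.2713, -0.0256]
wrist_force: [-2.9, 2.1, 6.1]
eef_pos: [0.6029, -0.2711, -0.0262]
wrist_force: [-4.4, 2.1, 8.7]
eef_pos: [0.6029, -0.2709, -0.0266]
wrist_force: [-7.1, 3.0, 11.7]
```

```bash
python3 -m inch '[0,0,0.03,0,0,0, 0,0,0.02,0,0,0, 0,0,0,0,0,0]' | grep -E "pos|wrist"
python3 -m inch '[0,0,0,0,0,0, 0,0,0,0,0,0, 0,0,0,0,0,0, 0,0,0,0,0,0, 0,0,-0.1,0,0,0, 0,0,-0.4,0,0,0, 0,0,-0.8,0,0,0, 0,0,-0.9,0,0,0, 0,0,-0.9,0,0,0, 0,0,-0.9,0,0,0, 0,0,-0.2,0,0,0, 0,0,0,0,0,0]' 1 | grep -E "clock|pos|wrist|open"
python3 - <<'E'
from h import *
import pickle
a=grab("wrist");s=grab("side");t=grab("top");pickle.dump((a,s,t),open("w9.pkl","wb"))
def pf(d,p):
    R,tt,c=cam(d);q=R@np.array(p)+tt;r=np.hypot(*q[:2]);th=np.arctan2(r,q[2]);return d["cx"]+d["fx"]*th*q[0]/r,d["cy"]+d["fy"]*th*q[1]/r
g=cv2.cvtColor(a["image"],cv2.COLOR_RGB2HSV);gs=cv2.cvtColor(s["image"],cv2.COLOR_RGB2HSV)
for z in(.03,):
    print('wrist along y',[(y,*map(int,g[int(v),int(u),1:])) for y in range(-170,-215,-4) for u,v in[pf(a,[.603,y/1000,z])]])
    print('wrist across',[(x,*map(int,g[int(v),int(u),1:])) for x in range(565,645,5) for u,v in[pf(a,[x/1000,-.2,z])]])
    print('side along y',[(y,*map(int,gs[int(v),int(u),1:])) for y in range(-165,-345,-8) for u,v in[proj(s,[.603,y/1000,z])]])
# jar & yellow in top now vs start
T0=pickle.load(open('top0.pkl','rb'))
for nm,d in(('0',T0),('9',t)):
    h=cv2.cvtColor(d["image"],cv2.COLOR_RGB2HSV); m=((h[...,0]>22)&(h[...,0]<35)&(h[...,1]>150)).astype('uint8')
    k,l,st,c=cv2.connectedComponentsWithStats(m); print(nm,[c[i].round(1).tolist() for i in range(1,k) if st[i,4]>150])
df=cv2.absdiff(T0["image"],t["image"]).max(2)>35
k,l,st,c=cv2.connectedComponentsWithStats(df.astype('uint8')); print([(st[i].tolist()) for i in range(1,k) if st[i,4]>60])
print('jar expected px top',proj(t,[.429,.2-.006,.078]))
E
```

```text
eef_pos: [0.6029, -0.2709, -0.0267]
wrist_force: [-10.6, 3.8, 21.8]
clock: 29.7
eef_pos: [0.6045, -0.2716, 0.1398]
wrist_force: [0.1, 0.1, -0.3]
opening: 0.0857
wrist along y [(-170, 153, 198), (-174, 155, 197), (-178, 154, 197), (-182, 160, 193), (-186, 158, 136), (-190, 40, 83), (-194, 43, 78), (-198, 50, 77), (-202, 41, 81), (-206, 44, 76), (-210, 37, 76), (-214, 46, 77)]
wrist across [(565, 164, 187), (570, 155, 189), (575, 157, 187), (580, 157, 187), (585, 43, 77), (590, 40, 77), (595, 37, 76), (600, 43, 78), (605, 39, 78), (610, 48, 80), (615, 42, 73), (620, 39, 79), (625, 40, 76), (630, 155, 187), (635, 158, 184), (640, 156, 183)]
side along y [(-165, 64, 20), (-173, 48, 16), (-181, 57, 27), (-189, 49, 21), (-197, 47, 27), (-205, 55, 23), (-213, 38, 53), (-221, 41, 69), (-229, 44, 75), (-237, 39, 72), (-245, 49, 42), (-253, 55, 46), (-261, 23, 44), (-269, 43, 42), (-277, 45, 45), (-285, 18, 42), (-293, 38, 40), (-301, 70, 29), (-309, 106, 24), (-317, 160, 67), (-325, 68, 136), (-333, 48, 150), (-341, 40, 152)]
0 [[348.1, 259.1], [275.8, 284.0], [311.4, 292.1]]
9 [[348.0, 259.1], [271.0, 283.2], [311.4, 292.1]]
[[392, 153, 156, 327, 21797], [212, 229, 25, 16, 130], [296, 229, 20, 14, 110], [252, 236, 12, 13, 115], [500, 244, 28, 63, 1539], [423, 271, 8, 34, 117], [260, 273, 12, 21, 118], [273, 273, 17, 23, 181], [437, 273, 6, 30, 62], [241, 279, 9, 19, 76], [345, 310, 94, 139, 4563], [542, 381, 61, 49, 2041], [351, 423, 123, 57, 3581], [604, 424, 36, 33, 835]]
jar expected px top (np.float64(234.4158291717896), np.float64(287.0315085324733))
```

The pack lies in the tray, spanning x 0.583-0.628 with its rear end at y -0.187. One yellow jar appears shifted by 5 px in the top view, so I'll check that with the side view and check the rest too.

```bash
python3 - <<'E'
from h import *
import pickle
T0=pickle.load(open('top0.pkl','rb'));S0=pickle.load(open('side0.pkl','rb'));w7=pickle.load(open('w7.pkl','rb'));w6=pickle.load(open('w6.pkl','rb'));w8=pickle.load(open('w8.pkl','rb'));w9=pickle.load(open('w9.pkl','rb'))
def yel(d):
    h=cv2.cvtColor(d["image"],cv2.COLOR_RGB2HSV); m=((h[...,0]>22)&(h[...,0]<35)&(h[...,1]>150)).astype('uint8')
    k,l,st,c=cv2.connectedComponentsWithStats(m); return [(st[i].tolist(),c[i].round(1).tolist()) for i in range(1,k) if st[i,4]>100]
for n,t,s in(('0',T0,S0),('w6',w6[2],w6[1]),('w7',w7[2],w7[1]),('w8',w8[2],w8[1]),('w9',w9[2],w9[1])): print(n,'TOP',yel(t),'\n   SIDE',yel(s))
for (p,q) in(((275.8,284),(271,283.2)),): print(onz(T0,*p,.078),onz(T0,*q,.078))
# other things: difference in side image
df=(cv2.absdiff(S0["image"],w9[1]["image"]).max(2)>35).astype('uint8')
k,l,st,c=cv2.connectedComponentsWithStats(df); print([st[i].tolist() for i in range(1,k) if st[i,4]>60])
E
```

```text
0 TOP [([338, 249, 21, 21, 362], [348.1, 259.1]), ([265, 274, 23, 21, 379], [275.8, 284.0]), ([301, 282, 22, 21, 359], [311.4, 292.1])] 
   SIDE [([340, 204, 23, 36, 599], [350.6, 220.7]), ([368, 227, 29, 62, 1192], [381.1, 256.7])]
w6 TOP [([338, 249, 21, 21, 361], [348.1, 259.1]), ([265, 274, 23, 21, 378], [275.8, 283.9]), ([301, 282, 22, 21, 360], [311.4, 292.1])] 
   SIDE [([340, 204, 23, 36, 620], [350.5, 220.8]), ([368, 227, 29, 61, 1124], [381.1, 255.1])]
w7 TOP [([338, 249, 21, 21, 361], [348.1, 259.1]), ([308, 282, 14, 19, 162], [315.4, 289.8])] 
   SIDE [([341, 212, 16, 28, 278], [347.4, 227.0]), ([367, 227, 29, 61, 1096], [381.0, 255.4])]
w8 TOP [([338, 249, 21, 21, 359], [348.1, 259.1]), ([260, 273, 23, 21, 379], [271.0, 283.2]), ([301, 282, 22, 21, 358], [311.4, 292.1])] 
   SIDE [([340, 204, 22, 36, 597], [350.5, 220.6]), ([367, 227, 30, 65, 1139], [380.7, 255.8])]
w9 TOP [([338, 249, 21, 21, 361], [348.0, 259.1]), ([260, 273, 23, 21, 379], [271.0, 283.2]), ([301, 282, 22, 21, 359], [311.4, 292.1])] 
   SIDE [([340, 204, 22, 36, 599], [350.6, 220.7]), ([367, 227, 30, 65, 1125], [380.8, 255.8])]
[0.43840019 0.09634257 0.078     ] [0.44002007 0.10775858 0.078     ]
[[284, 0, 95, 131, 4705], [447, 1, 32, 61, 1165], [538, 0, 41, 178, 3226], [589, 0, 8, 19, 83], [598, 0, 14, 92, 434], [613, 37, 11, 64, 151], [612, 44, 6, 41, 61], [610, 60, 16, 58, 202], [292, 116, 253, 119, 6871], [610, 145, 27, 48, 206], [309, 241, 24, 30, 532], [367, 251, 24, 8, 75], [367, 261, 24, 10, 97], [366, 280, 33, 44, 731], [324, 285, 17, 9, 98]]
```

Confirmed: the near yellow jar was nudged 11.5 mm along tool +x by the hand's knuckle while I regripped, and it still stands upright. There is time to put it back, so I'll go over it, grip the cap and slide it back by exactly that amount.

```bash
python3 -m inch '[0,0,0,0,0,0.44, 0,0,0,0,0,0.435, 0.4,-0.24,0,0,0,0, 0.75,-0.45,0,0,0,0, 0.8,-0.48,0,0,0,0, 0.8,-0.48,0,0,0,0, 0.8,-0.48,0,0,0,0, 0.8,-0.48,0,0,0,0, 0.8,-0.48,0,0,0,0, 0.8,-0.48,0,0,0,0, 0.8,-0.48,0,0,0,0, 0.8,-0.48,0,0,0,0, 0.7,-0.42,0,0,0,0, 0.53,-0.33,0,0,0,0, 0,0,0,0,0,0, 0,0,0,0,0,0]' 1 >/dev/null
python3 - <<'E'
from h import *
togo([.441,.114,.014])
a=grab("wrist")
h=cv2.cvtColor(a["image"],cv2.COLOR_RGB2HSV); m=((h[...,0]>22)&(h[...,0]<35)&(h[...,1]>150)).astype('uint8')
k,l,st,c=cv2.connectedComponentsWithStats(m)
for i in range(1,k):
    if st[i,4]>300: x,y,w,hh,A=st[i]; print(st[i],c[i].round(1),'centre',onz(a,*c[i],.078,True),'L/R mid',[onz(a,x,c[i][1],.078,True).round(4),onz(a,x+w,c[i][1],.078,True).round(4),onz(a,c[i][0],y+hh,.078,True).round(4)])
E
```

```text
t 31.45 at [0.441  0.1057 0.1351] yaw tool x 82.08 z [-2.4e-03 -6.0e-04 -1.0e+00] togo units [ 0.21 -0.02  3.03] F [ 0.1 -0.   0.1] open 0.0855 grip 0.0
[ 280  188   80   91 4904] [319.8 235.5] centre [0.4393722  0.11248489 0.078     ] L/R mid [array([0.4134, 0.1161, 0.078 ]), array([0.4656, 0.1089, 0.078 ]), array([0.4351, 0.0822, 0.078 ])]
[ 285  297   60   44 1071] [315.4 315.1] centre [0.42815773 0.0552509  0.078     ] L/R mid [array([0.4067, 0.058 , 0.078 ]), array([0.4489, 0.0523, 0.078 ]), array([0.425 , 0.0339, 0.078 ])]
[ 278  327   70   66 3459] [313.1 361.2] centre [0.42058996 0.0162492  0.078     ] L/R mid [array([0.3941, 0.0194, 0.078 ]), array([0.4467, 0.0125, 0.078 ]), array([ 0.4158, -0.0149,  0.078 ])]
[ 380  362   54   47 1138] [405.1 382.2] centre [ 0.48955586 -0.0160723   0.078     ] L/R mid [array([ 0.4695, -0.0121,  0.078 ]), array([ 0.5135, -0.0214,  0.078 ]), array([ 0.4889, -0.0457,  0.078 ])]
```

```bash
python3 -m inch '[0.15,-0.05,0.5,0,0,0, 0,0,0.6,0,0,0, 0,0,0.6,0,0,0, 0,0,0.6,0,0,0, 0,0,0.45,0,0,0, 0,0,0.25,0,0,0, 0,0,0,0,0,0, 0,0,0,0,0,0]' 1 | grep -E "pos|wrist"
python3 -m inch '[0,0,0,0,0,0, 0,0,0,0,0,0, 0,0,0,0,0,0, 0,0,0,0,0,0, 0,0,0,0,0,0, 0,0,0,0,0,0, 0,0,0,0,0,0]' 0 | grep -E "pos|wrist|open|grip"
python3 -m inch '[0,0,-0.05,0,0,0, -0.1,0,0,0,0,0, -0.1,0,0,0,0,0, -0.09,0,0,0,0,0, 0,0,0,0,0,0, 0,0,0,0,0,0]' | grep -E "pos|wrist|open|grip"
```

```text
eef_pos: [0.4416, 0.1118, 0.0165]
wrist_force: [-0.1, -0.1, -0.4]
eef_pos: [0.4419, 0.1125, 0.0176]
wrist_force: [-2.1, -0.5, 5.7]
opening: 0.0524
grip_force: 61.7
eef_pos: [0.4393, 0.1004, 0.0181]
wrist_force: [0.7, -0.4, -1.9]
opening: 0.0526
grip_force: 62.8
```

```bash
python3 -m inch '[0,0,0.03,0,0,0, 0,0,0.02,0,0,0, 0,0,0,0,0,0]' | grep -E "pos|wrist"
python3 -m inch '[0,0,0,0,0,0, 0,0,0,0,0,0, 0,0,0,0,0,0, 0,0,0,0,0,0, 0,0,-0.3,0,0,0, 0,0,-0.8,0,0,0, 0,0,-0.9,0,0,0, 0,0,-0.9,0,0,0, 0,0,-0.9,0,0,0, -0.7,0.4,-0.3,0,0,0, -0.8,0.5,0,0,0,0, -0.8,0.5,0,0,0,0, -0.6,0.4,0,0,0,0, 0,0,0,0,0,0, 0,0,0,0,0,0]' 1 | grep -E "clock|pos|wrist|open"
python3 - <<'E'
from h import *
import pickle
T0=pickle.load(open('top0.pkl','rb'));S0=pickle.load(open('side0.pkl','rb'))
t=grab("top");s=grab("side")
def yel(d):
    h=cv2.cvtColor(d["image"],cv2.COLOR_RGB2HSV); m=((h[...,0]>22)&(h[...,0]<35)&(h[...,1]>150)).astype('uint8')
    k,l,st,c=cv2.connectedComponentsWithStats(m); return [(st[i].tolist(),c[i].round(1).tolist()) for i in range(1,k) if st[i,4]>100]
print(yel(t),yel(s))
for a,b in((T0,t),(S0,s)):
    df=(cv2.absdiff(a["image"],b["image"]).max(2)>35).astype('uint8')
    k,l,st,c=cv2.connectedComponentsWithStats(df); print([st[i].tolist() for i in range(1,k) if st[i,4]>50])
g=cv2.cvtColor(s["image"],cv2.COLOR_RGB2HSV);G=g[170:215,280:395];m=((G[...,2]<85)&(G[...,1]<90)).astype('uint8')
k,l,st,c=cv2.connectedComponentsWithStats(m)
for i in range(1,k):
    if st[i,4]>100: print('dark in tray side',st[i],c[i]+[280,170])
E
```

```text
eef_pos: [0.4396, 0.1011, 0.0175]
wrist_force: [-3.3, -1.5, 10.0]
clock: 35.4
eef_pos: [0.4945, -0.0243, 0.1807]
wrist_force: [0.5, 0.1, -0.7]
opening: 0.0854
[([265, 274, 22, 21, 374], [275.5, 284.2]), ([301, 284, 10, 19, 129], [305.6, 293.4])] [([340, 204, 22, 36, 571], [350.6, 220.9]), ([368, 227, 29, 61, 1108], [381.1, 254.7])]
[[392, 210, 53, 22, 862], [296, 214, 106, 266, 15485], [213, 229, 10, 13, 100], [253, 236, 11, 13, 103], [240, 279, 10, 19, 84], [395, 381, 208, 99, 7067], [604, 424, 36, 33, 807]]
[[335, 0, 57, 173, 5519], [392, 0, 8, 26, 118], [399, 0, 54, 33, 461], [547, 0, 42, 187, 1030], [447, 2, 32, 60, 1174], [625, 30, 9, 47, 164], [623, 69, 8, 28, 58], [436, 116, 109, 101, 2847], [321, 130, 17, 41, 338], [584, 136, 16, 18, 68], [610, 139, 27, 54, 341], [303, 173, 21, 34, 589], [341, 207, 21, 11, 162], [394, 217, 135, 32, 2517], [331, 230, 44, 26, 638], [309, 238, 24, 33, 534], [373, 281, 17, 9, 113], [324, 285, 17, 9, 98], [373, 291, 26, 33, 577], [320, 317, 13, 14, 53]]
dark in tray side [ 24   3  19  32 427] [313.50117096 186.66978923]
```

The yellow jar is back at (275.5,284.2) px against (275.8,284.0) at the start. The pack is in the tray, the glass jar is standing, and no other object shows a change.

```bash
python3 -c "
from h import *
print(manip.hand_in())"
```

```text
the job is handed in; nothing more can be done
None
```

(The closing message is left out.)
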